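# Inject the loaded sample and start its run timer

### The job

Two manual sample injectors stand on the bench, each with its own timer in front of it; the one with the syringe in its side port is loaded and ready. With light fingertip touches only, push that injector's lever all the way across to its other stop to inject the sample, then press the red start key of the timer in front of it and withdraw. Grip and lift nothing, and leave the other injector, the other timer, the syringe and the two vials alone.

Things in the scene. Friction and masses are not known exactly. Their poses are not given: they have to be found in the camera images.
- injector_loaded: the injector to work, fixed, 73 mm high: grey foot, aluminium pedestal, round steel valve, black hub with a radial lever; a syringe lies level in its side port. Origin: on the valve's upright axis at the bench top. Lever and timer lie on its -x side, the syringe on +y. Foot x -44 to 32, y +-38, 7 mm high; valve within 23 mm of the axis; steel loop behind out to x 57 mm
- lever_loaded (a joint): swing of that lever about the injector's upright axis, rad. 0: load stop, lever 30 degrees to the -y side of the injector's -x axis (right as seen from the timer); 1.047: inject stop, 30 degrees to the +y side. Grows clockwise seen from above. The stops are firm; it stays where left; friction 0.15 N m, about 2.5 N at the sleeve
- lever_loaded_grip (a point): middle of the grey sleeve of that lever: 62 mm out from the injector's axis, at height 65 mm. The sleeve is 12 mm thick, lies level, and runs from 41 to 78 mm out; between it and the foot plate, and beyond, there is free space for a fingertip
- injector_idle: the same kind of injector with an empty side port; leave it alone. Same frame and sizes
- lever_idle (a joint): lever of the idle injector, rad, same meaning; it stands near 0 and must stay there
- syringe: glass syringe 143 mm long, 14 mm thick, held by its needle in the side port of the loaded injector, level at height 42 mm, pointing out along that injector's +y from 33 to 136 mm from its axis. Origin: under its barrel, 64 mm from the injector's axis, 35 mm above the bench. Do not touch
- timer_loaded: the timer to start, the one in front of (on the lever side of) the loaded injector: loose white lab timer, 56 x 66 mm, case 16 mm high, 60 g, lying flat. Its origin is about 100 mm from the injector's axis. Origin: centre of its underside; x away from its key row, z up. Three keys in a row along its front; the middle, red one is the start key
- key_loaded (a point): centre of the top of that timer's start key: a round red key of 12 mm diameter, 14 mm from the timer's origin towards its -x, top 20 mm above the bench, 4 mm proud of the case. The two grey keys beside it are not movable
- timer_loaded_key (a joint): travel of that start key, m: 0 up, 0.0015 fully pressed; a spring brings it back up. It counts as pressed from 0.001, which takes about 5 N; 7 N presses it fully
- timer_idle: the other timer, in front of the idle injector; the same shape; leave it alone
- timer_idle_key (a joint): start key of the other timer, m; must not be pressed
- vial_loaded: small amber sample vial with a black cap, 12 mm across, 32 mm high, standing loose beside the loaded injector's lever on its syringe side. Origin: centre of its underside
- vial_idle: small clear vial with a blue cap, 12 mm across, 32 mm high, standing loose beside the idle injector. Origin: centre of its underside
Mind the look-alikes: they are no part of the job. What is shaped like the timer_loaded but black or turquoise is not meant.

How it is judged:
By the outcome, as a careful person would: the job done as asked, in the order asked, and still so for the second after the job is handed in, with the robot touching nothing.
It also fails if it takes over 38 s, if anything falls off the work surface, if the arm or the gripper's body presses on something with over 40 N, if the wrist force passes 120 N, or if a joint passes its speed limit or range.

### The arm

A 6-joint arm with a two-finger parallel gripper is mounted at the origin on the work surface; the furniture and walls round the work are solid. World frame = base frame: x ahead of the robot, y to its left, z up, the work surface at z = 0. Lengths are in m, angles in rad, forces in N, time in s.
With the tool pointing down it reaches from about 0.375 to 0.975 m from the base axis. Payload 3.8 kg.
Tool frame: the origin (TCP) lies midway between the tips of the shut fingers; the grasp point (between the pads) lies 19 mm behind it; z points along the fingers, y is the line along which they close (so a half turn about z gives the same grasp; the last joint's range is limited). The gripper opens to 88 mm and grips with 3 to 60 N. Pads are 18 mm wide; open, the fingers measure 123 mm over their backs; the gripper's body (75 mm by 187 mm) begins 45 mm behind the grasp point.
Start: joints at [-1.217, 0.264, 1.604, -0, 1.274, -0.037], TCP at [0.257, -0.624, 0.239] pointing down, gripper open.
Joint ranges: [-2.63, 2.63], [-0.94, 2.18], [0.31, 2.57], [-1.31, 4.45], [0, 2.66], [-2.55, 2.55]. Speed limits (rad/s): [2.57, 2.57, 3.14, 3.14, 3.14, 3.14].

### API

Orientations are given as a rotation vector (axis times angle).
In Python, from cell import manip, inverse_kinematics, cams, order gives the robot as it stands. Calls block until the motion is done:
- manip.move_pose(position, orientation): joint-space move of the TCP to a pose.
- manip.move_linear(position, rate=0.15, rot=None): straight line of the TCP; rot=None keeps the orientation; rate is the mean speed in m/s.
- manip.set_joints(angles): joint-space move.
- manip.set_gripper(opening, force=None): finger opening in m; force is the grip in N (None keeps the last); returns when the fingers have stopped.
- manip.dwell(seconds).
- inverse_kinematics(position, orientation): joint angles nearest the present ones, or None.
- manip.state(): the state.
- cams.capture(name): name is "side" or "top" or "wrist"; returns a dict with "image" (400x640x3 uint8, blue, green, red), "z_map" (400x640 float32, m along the optical axis (not along the pixel's ray), 0 where there is no reading), "intrinsics" (3x3 intrinsics, pixels), "position" and "orientation" of the camera in the world; the wrist camera has in their place "T_tool_cam" (4x4, takes a point from camera to tool coordinates, whose origin is the TCP and whose axes are the flange's). Camera axes: x right, y down, z forward; pixel columns grow to the right and rows downward; lengths in m; the calibration is good to about 2 mm. A picture is of the moment at which its call begins: read the wrist's pose just before it.
A pose or a line that the arm cannot do raises manip.IKError and nothing moves.
- order.close_job(): hands the job in; it is judged then, once.
The state is a dict: "clock": time; "joint_pos": joint angles; "joint_velocities": joint speeds; "tau": joint torques, N m; "tool_pos": TCP position; "tcp_rot": TCP orientation; "contact_force": force on the tool from outside, world axes, zero at the start; "moment": the same for the moment, N m; "gripper_width": finger opening in m; "grasp_force": force on a finger pad.
Only numpy, scipy, OpenCV 4.12 (cv2) and the standard library are available. Lean on these libraries where they do the work, as an engineer would, in place of code of your own. Each camera call takes 0.05 s, during which the arm holds its last target. There are 200 camera calls.

## Working session

There is one attempt and no reset: what is moved stays moved. The work goes in short steps, each a Python script; the robot and the scene stay as the last script left them, time stands still between calls to the robot, and variables do not carry over. Pictures are saved under pics/ and viewed, at most 10 in all, crops included, and the job is handed in when it is done.

```bash
mkdir -p pics; ls; python3 - <<'E'
from cell import manip,cams
import cv2,pickle,numpy as np
s=manip.state();print(s['clock'],s['tool_pos'],s['tcp_rot'])
for n in ('top','side'):
    c=cams.capture(n);pickle.dump(c,open(f'pics/{n}.pkl','wb'));cv2.imwrite(f'pics/{n}0.png',c['image'])
    print(n,c['position'],c['orientation'],c['intrinsics'])
E
```

```text
pics
0.0 [ 0.25687316 -0.62344139  0.23737209] [-3.07960817e+00 -6.09576604e-01  6.06649882e-04]
top [0.42212058 0.21072715 0.92815755] [-2.20126176  2.18414462 -0.09292417] [[423.28268837   0.         319.68792736]
 [  0.         423.28268837 192.47631386]
 [  0.           0.           1.        ]]
side [0.32401202 0.93295195 0.57265103] [-0.33684683  2.66960581 -1.4342405 ] [[445.6589943    0.         315.29797659]
 [  0.         445.6589943  201.41387755]
 [  0.           0.           1.        ]]
```

View pics/top0.png

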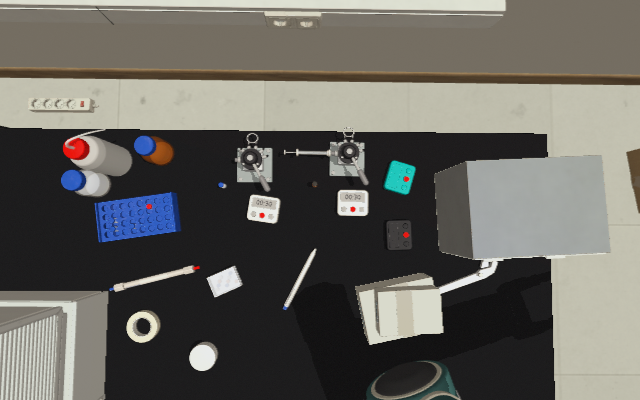

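View pics/side0.png

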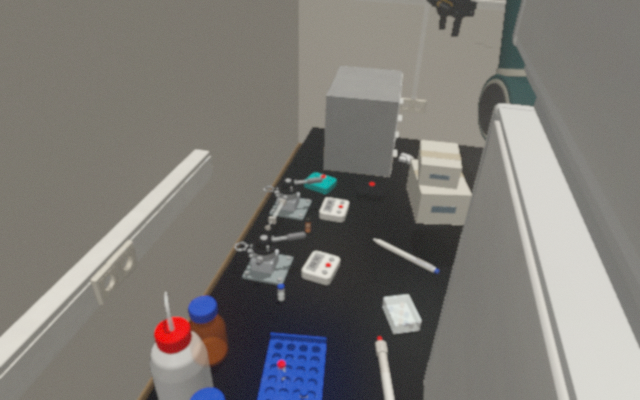

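The loaded injector is the right-hand one in the top view: its valve is at about (348,152) and the syringe runs left from it, at 285–330. Its timer is white, at (352,203). The candidates I rule out are the white idle timer (263,209), the turquoise one (400,177), the black one (399,235) and the idle injector (250,158). Next I'll look at a close crop and measure.

```bash
cat > h.py <<'E'
import numpy as np,cv2,pickle
from scipy.spatial.transform import Rotation as R
def load(n): return pickle.load(open(f'pics/{n}.pkl','rb'))
def cloud(c):
    K=c['intrinsics'];z=c['z_map'];v,u=np.indices(z.shape)
    p=np.dstack([(u-K[0,2])/K[0,0]*z,(v-K[1,2])/K[1,1]*z,z])
    return p@R.from_rotvec(c['orientation']).as_matrix().T+c['position']
def at_z(c,u,v,h):
    K=c['intrinsics'];d=R.from_rotvec(c['orientation']).as_matrix()@np.array([(u-K[0,2])/K[0,0],(v-K[1,2])/K[1,1],1])
    return c['position']+d*(h-c['position'][2])/d[2]
E
python3 - <<'E'
from h import *
c=load('top');P=cloud(c)
im=c['image'][120:225,270:420];cv2.imwrite('pics/crop.png',cv2.resize(im,None,fx=5.2,fy=5.2,interpolation=cv2.INTER_CUBIC))
for n,u,v in [('bench',300,240),('bench2',200,260),('valve',349,152),('timer',345,197),('lever',360,176),('vial',314,184),('box',520,180),('box2',450,200),('boxR',600,245),('boxes',405,310),('cupb',300,5),('cupb2',480,5),('bench lamp',470,280),('bottle',75,148)]:
    print(n,P[v,u].round(3))
for a in range(0,1): pass
h=P[...,2];m=(c['z_map']>0)&(h>0.15)
n,l,s,_=cv2.connectedComponentsWithStats(m.astype(np.uint8))
for i in range(1,n):
    if s[i,4]>150: q=P[l==i];print(s[i],np.percentile(q,2,axis=0).round(3),np.percentile(q,98,axis=0).round(3))
hsv=cv2.cvtColor(c['image'],cv2.COLOR_BGR2HSV)
red=((hsv[...,0]<8)|(hsv[...,0]>172))&(hsv[...,1]>150)&(hsv[...,2]>120)
r=np.zeros_like(red);r[195:220,335:370]=red[195:220,335:370]
v,u=np.nonzero(r);print('key',u.mean(),v.mean(),len(u),at_z(c,u.mean(),v.mean(),.02),P[r].mean(0))
E
```

```text
bench [0.383 0.239 0.003]
bench2 [ 0.339  0.456 -0.   ]
valve [0.565 0.139 0.073]
timer [0.477 0.143 0.018]
lever [0.517 0.116 0.068]
vial [0.503 0.21  0.032]
box [ 0.498 -0.148  0.2  ]
box2 [ 0.468 -0.058  0.1  ]
boxR [ 0.386 -0.284  0.201]
boxes [0.26  0.039 0.129]
cupb [ 0.975  0.249 -0.117]
cupb2 [ 0.985 -0.215 -0.123]
bench lamp [ 0.3   -0.128  0.011]
bottle [0.551 0.637 0.174]
[ 63 129  42  31 540] [0.534 0.597 0.155] [0.583 0.658 0.204]
[  457   155   154   105 14459] [ 0.368 -0.292  0.167] [ 0.534 -0.056  0.203]
[   0  306   64   94 5783] [0.137 0.64  0.165] [0.276 0.696 0.32 ]
[ 366  360   94   40 2850] [0.159 0.004 0.22 ] [0.201 0.12  0.328]
key 352.5 208.77777777777777 18 [0.4514357  0.12694545 0.02      ] [0.45144554 0.12691693 0.01970919]
```

View pics/crop.png

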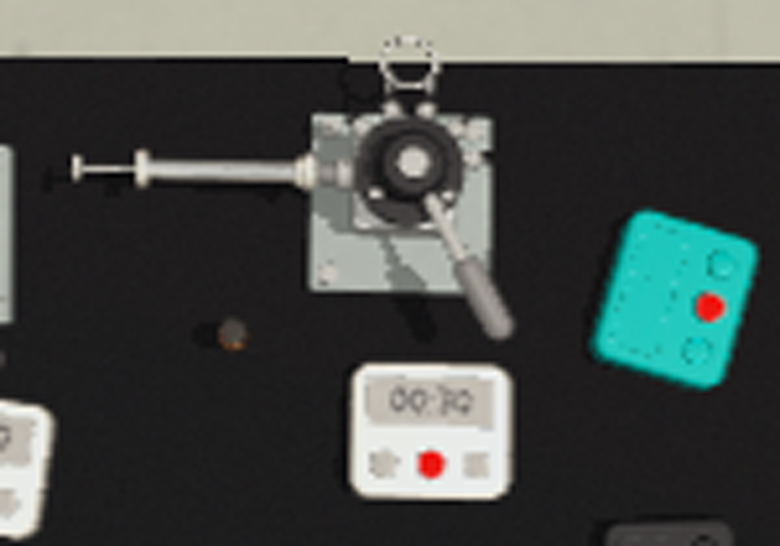

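The crop confirms the choice. The hub centre is at (349.4,151.1), the sleeve middle at (362.9,177.1), and the lever is on the load side. The white timer's red key is at (352.5,208.8). Next come the exact geometry and the obstacles.

```bash
python3 - <<'E'
from h import *
c=load('top');P=cloud(c)
d=lambda a:np.degrees(a)
ax=at_z(c,349.4,151.1,.073);sl=at_z(c,362.9,177.1,.071);tip=at_z(c,270+503/5.2,120+332/5.2,.068)
print('axis',ax,'sleeve',sl,np.hypot(*(sl-ax)[:2]),'tip',np.hypot(*(tip-ax)[:2]),'ang from -x (neg=-y)',d(np.arctan2((sl-ax)[1],-(sl-ax)[0])))
# foot corners at 7mm, syringe axis at .049
for n,u,v in [('FL',311,116),('FR',491,116),('BL',310,291),('BR',491,291)]: print(n,at_z(c,270+u/5.2,120+v/5.2,.007)[:2])
for n,u,v in [('s1',300,172),('s2',145,169)]: print(n,at_z(c,270+u/5.2,120+v/5.2,.049)[:2])
for n,u,v in [('k1',385,464),('k3',476,464)]: print(n,at_z(c,270+u/5.2,120+v/5.2,.018)[:2])
# obstacles higher than 40mm in work area
h=P[...,2];m=((c['z_map']>0)&(h>0.04)&(P[...,0]>.2)).astype(np.uint8)
n,l,s,_=cv2.connectedComponentsWithStats(m)
for i in range(1,n):
    if s[i,4]>25: q=P[l==i];print(s[i],q.min(0).round(3),q.max(0).round(3))
# top surface points z>.055 near the injector
q=P[(h>.06)&(h<.08)&(abs(P[...,0]-.54)<.06)&(abs(P[...,1]-.13)<.06)];print(len(q),q.mean(0))
E
```

```text
axis [0.56740567 0.13838991 0.073     ] sleeve [0.51451538 0.11054315 0.071     ] 0.0597731134899758 tip 0.07550986833110224 ang from -x (neg=-y) -27.766821239800127
FL [0.59772847 0.17602235]
FR [0.59850047 0.0997111 ]
BL [0.52327083 0.17602566]
BR [0.52395103 0.09972038]
s1 [0.5668527  0.18191368]
s2 [0.56746431 0.2443782 ]
k1 [0.45038445 0.14498774]
k3 [0.45067631 0.10727567]
[284 127  85  59 810] [0.499 0.1   0.04 ] [0.624 0.274 0.078]
[  61  129   64   68 2688] [0.473 0.591 0.04 ] [0.588 0.699 0.207]
[235 133  35  59 639] [0.485 0.301 0.041] [0.609 0.376 0.077]
[134 135  35  29 755] [0.543 0.516 0.04 ] [0.597 0.565 0.109]
[  439   155   172   107 16112] [ 0.352 -0.302  0.04 ] [ 0.544 -0.053  0.205]
[ 357  275   86   62 4291] [ 0.2   -0.045  0.04 ] [0.316 0.121 0.135]
[   0  292  103   89 6426] [0.2   0.639 0.04 ] [0.276 0.848 0.327]
[415 362  19   9 113] [0.2   0.022 0.236] [0.202 0.049 0.273]
[437 362  10   9  27] [0.2   0.004 0.236] [0.201 0.011 0.272]
309 [0.54699438 0.1294086  0.0701982 ]
```

```bash
cat >> h.py <<'E'
AX=np.array([.567,.138])
def pose(phi_deg,off,z):
    """TCP pose beside the lever at angle phi (0 = -x, + = +y side), off m behind it; tool y radial"""
    a=np.radians(phi_deg);r=np.array([-np.cos(a),np.sin(a)]);t=np.array([np.sin(a),np.cos(a)])
    y=np.r_[-r,0];zz=np.array([0,0,-1.]);M=np.column_stack([np.cross(y,zz),y,zz])
    return np.r_[AX+.062*r-off*t,z],R.from_matrix(M).as_rotvec()
E
python3 - <<'E'
from h import *
from cell import manip,cams,inverse_kinematics
s=manip.state();p=s['tool_pos']
manip.set_gripper(0.0,10)
manip.move_linear([p[0],p[1],.31],rate=.2)
q,r=pose(-30,.032,.16)
manip.move_pose(q+[0,0,.13],r)
manip.move_linear(q-[0,0,.06],rate=.2)
s=manip.state();print(s['clock'],s['tool_pos'],s['gripper_width'],s['contact_force'],s['joint_pos'])
for n in ('top','side'):
    c=cams.capture(n);pickle.dump(c,open(f'pics/{n}1.pkl','wb'))
a=c['image'][150:260,220:380];cv2.imwrite('pics/s1.png',cv2.resize(a,None,fx=5,fy=5,interpolation=cv2.INTER_CUBIC))
E
```

```text
5.675 [0.53037441 0.07930492 0.10115017] 0.00012979431091201513 [ 0.58608312 -0.11224413  0.08311344] [ 1.01972216e-01  1.30342176e-01  2.03441639e+00  1.12959492e-05
  9.74769481e-01 -4.21436740e-01]
```

View pics/s1.png

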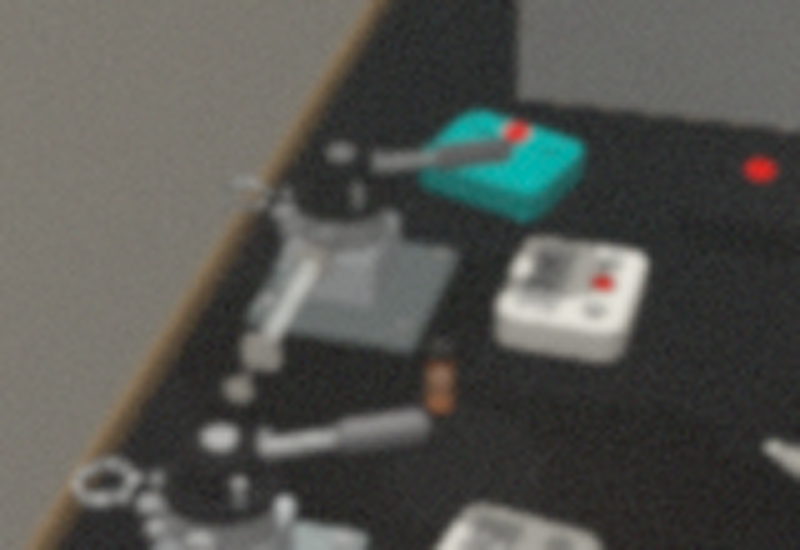

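The side crop (220–380, 150–260) shows the scene untouched, but the gripper isn't visible where it should be. I'll check the full views.

```bash
python3 - <<'E'
from h import *
t,s=load('top1'),load('side1')
cv2.imwrite('pics/both1.png',np.vstack([cv2.resize(t['image'],(480,300)),cv2.resize(s['image'],(480,300))]))
from cell import manip
st=manip.state();print(st['clock'],st['tool_pos'])
E
```

```text
5.775 [0.53070134 0.07940438 0.101681  ]
```

View pics/both1.png

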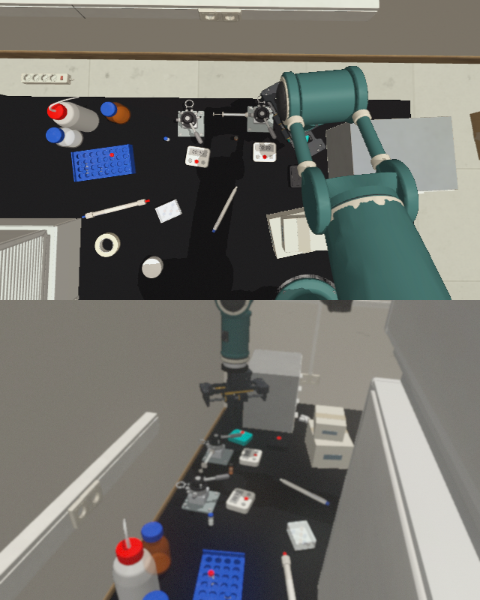

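```bash
python3 - <<'E'
from h import *
for n in('top1','side1'):
    c=load(n);K=c['intrinsics'];Rm=R.from_rotvec(c['orientation']).as_matrix()
    for p in ([.5305,.0794,.1015],[.5305,.0794,.165],[.567,.138,.073]):
        x=K@(Rm.T@(np.array(p)-c['position']));print(n,x[:2]/x[2],x[2])
c=load('side1');a=c['image'][80:215,240:400];cv2.imwrite('pics/s2.png',cv2.resize(a,None,fx=4.4,fy=4.4,interpolation=cv2.INTER_CUBIC))
E
```

```text
top1 [380.48811756 167.52364888] 0.8340184438369528
top1 [386.00383669 163.03216088] 0.7706811876450003
top1 [349.59029761 151.29870503] 0.8641640828095389
side1 [311.01444258 158.86051599] 0.992022309324112
side1 [311.53369285 132.68561225] 0.956832436898349
side1 [287.8767212  180.59563625] 0.9669862563653516
```

View pics/s2.png

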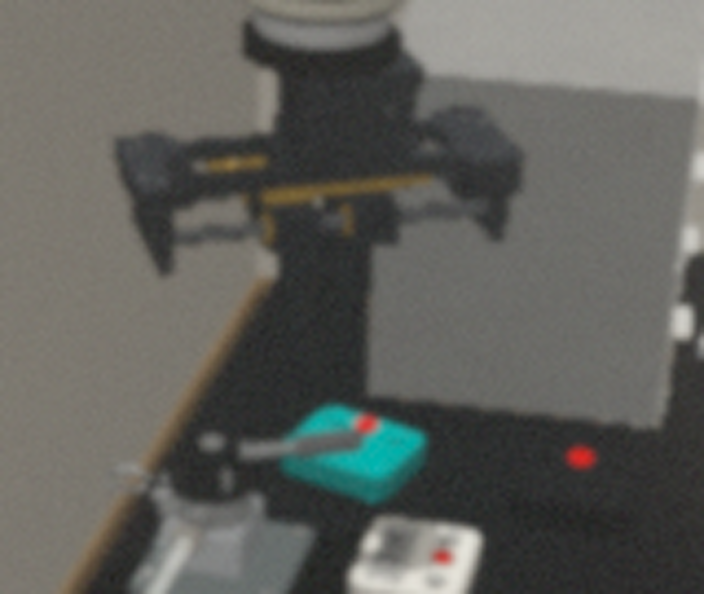

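The gripper is at about (313,120). Its closed fingers are dark against the bench, and side brackets hang down at (277,140) and (352,134). I'll measure their heights from the depth map.

```bash
python3 - <<'E'
from h import *
c=load('side1');P=cloud(c)
m=(c['z_map']>0)&(np.linalg.norm(P[...,:2]-[.5305,.0794],axis=-1)<.14)&(P[...,2]>.085)
Q,r=np.array([.5305,.0794,.1015]),None
from cell import manip
M=R.from_rotvec(manip.state()['tcp_rot']).as_matrix()
T=(P[m]-Q)@M   # tool coords
for a in np.arange(-.10,.101,.01):
    k=abs(T[:,1]-a)<.005
    if k.sum(): print(round(a,2),k.sum(),'lowest z_tool',np.percentile(T[k,2],97).round(3),'x',T[k,0].min().round(3),T[k,0].max().round(3))
E
```

```text
-0.1 29 lowest z_tool 0.015 x -0.103 -0.093
-0.09 174 lowest z_tool 0.012 x -0.11 0.036
-0.08 243 lowest z_tool 0.012 x -0.114 0.037
-0.07 115 lowest z_tool 0.013 x -0.116 0.036
-0.06 86 lowest z_tool -0.079 x -0.023 0.028
-0.05 62 lowest z_tool -0.079 x -0.027 0.029
-0.04 121 lowest z_tool -0.078 x -0.004 0.035
-0.03 371 lowest z_tool -0.078 x -0.002 0.037
-0.02 515 lowest z_tool -0.063 x 0.007 0.068
-0.01 777 lowest z_tool -0.018 x -0.019 0.07
-0.0 735 lowest z_tool -0.014 x -0.012 0.069
0.01 871 lowest z_tool -0.015 x -0.018 0.069
0.02 841 lowest z_tool -0.048 x -0.024 0.069
0.03 880 lowest z_tool -0.077 x -0.026 0.065
0.04 379 lowest z_tool -0.08 x -0.024 0.06
0.05 192 lowest z_tool -0.078 x -0.024 0.053
0.06 102 lowest z_tool -0.079 x -0.019 0.041
0.07 102 lowest z_tool -0.077 x -0.034 0.036
0.08 158 lowest z_tool -0.066 x -0.035 0.036
0.09 140 lowest z_tool -0.069 x -0.033 0.037
```

The depth map agrees with the spec: the closed fingers reach the TCP, and the body is at least 63 mm above it. Now I'll push the lever, watching the force.

```bash
python3 - <<'E'
from h import *
from cell import manip,cams
q,r=pose(-30,.032,.048)
manip.move_linear(q,rate=.15)
f0=np.array(manip.state()['contact_force'])
def ft(phi):
    a=np.radians(phi);s=manip.state();f=np.array(s['contact_force'])-f0
    return -(f[:2]@[np.sin(a),np.cos(a)]),np.linalg.norm(f),s
for phi,off,rate in [(-30,.02,.08),(-20,.015,.06),(-10,.015,.06),(0,.015,.06),(10,.015,.06),(20,.015,.06),(26,.015,.05)]+[(p,.015,.03) for p in np.arange(27.5,41,1.5)]:
    q,r=pose(phi,off,.048);manip.move_linear(q,rate=rate,rot=r)
    t,n,s=ft(phi);print(phi,round(s['clock'],2),'push',round(t,2),'norm',round(n,2),s['tool_pos'].round(4)-q.round(4))
    if n>9: break
E
```

```text
-30 6.58 push 0.24 norm 0.9 [0.0004 0.0006 0.001 ]
-20 6.99 push -0.4 norm 0.95 [0.0002 0.0001 0.0004]
-10 7.33 push 0.07 norm 0.45 [ 0.0001 -0.0001  0.    ]
0 7.66 push 0.42 norm 0.53 [ 1.e-04 -1.e-04 -1.e-04]
10 7.99 push 0.39 norm 0.77 [ 1.e-04 -1.e-04 -1.e-04]
20 8.32 push 0.18 norm 0.42 [ 1.e-04 -1.e-04 -1.e-04]
26 8.61 push 0.57 norm 0.87 [ 0.     -0.0002 -0.0001]
27.5 8.86 push 2.04 norm 2.12 [-0.0002 -0.0004 -0.0001]
29.0 9.11 push 2.25 norm 2.55 [-1.e-04 -2.e-04 -1.e-04]
30.5 9.36 push 2.67 norm 2.82 [-1.e-04  0.e+00 -1.e-04]
32.0 9.61 push 6.84 norm 7.27 [-0.0007 -0.001  -0.0002]
33.5 9.86 push 11.91 norm 12.98 [-0.0015 -0.0023 -0.0003]
```

```bash
python3 - <<'E'
from h import *
from cell import manip,cams
q,r=pose(30,.035,.048);manip.move_linear(q,rate=.08)
manip.move_linear(q+[0,0,.09],rate=.2)
k=np.array([.4514,.1269,.12]);_,r=pose(0,0,0)
manip.move_linear(k,rate=.15,rot=r)
s=manip.state();print(s['clock'],s['tool_pos'],s['contact_force'])
t,c=cams.capture('top'),cams.capture('side')
pickle.dump(t,open('pics/top2.pkl','wb'));pickle.dump(c,open('pics/side2.pkl','wb'))
a=cv2.resize(c['image'][150:260,220:380],None,fx=4,fy=4,interpolation=cv2.INTER_CUBIC);b=cv2.resize(t['image'][120:225,270:420],(640,448))[:150]
b=cv2.resize(t['image'][110:225,270:420],(210,161))
a[:161,-210:]=b
cv2.imwrite('pics/s3.png',a)
E
```

```text
11.6417 [0.45078309 0.12677645 0.11884427] [-0.16778513  0.02865687  0.56206414]
```

View pics/s3.png

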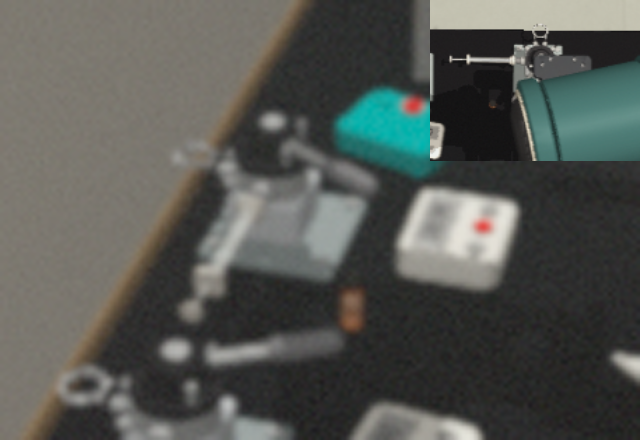

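The lever now points to the syringe side, with its tip at about (312,196). The vial and timer look unmoved. I'll check the angle and the key in numbers, then press with force control.

```bash
python3 - <<'E'
from h import *
from cell import manip
c=load('side2');K=c['intrinsics'];Rm=R.from_rotvec(c['orientation']).as_matrix()
for phi in (20,25,30,33):
    o=[]
    for d in (.041,.078):
        a=np.radians(phi);x=K@(Rm.T@(np.array([.567-d*np.cos(a),.138+d*np.sin(a),.065])-c['position']));x=x[:2]/x[2];o.append(((x-[220,150])*4).round(0))
    print(phi,o)
P=cloud(c);q=P[(P[...,2]>.058)&(P[...,2]<.075)&(np.hypot(P[...,0]-.567,P[...,1]-.138)>.045)&(np.hypot(P[...,0]-.567,P[...,1]-.138)<.08)&(P[...,0]<.54)]
print('sleeve angle',len(q),np.degrees(np.arctan2(q[:,1]-.138,.567-q[:,0])).mean())
for n in('side','side1','side2'):
    c=load(n);b=c['image'].astype(int);m=(b[...,2]>130)&(b[...,1]<90)&(b[...,0]<90);P=cloud(c)
    m&=np.hypot(P[...,0]-.451,P[...,1]-.127)<.02
    v,u=np.nonzero(m);print(n,'key',at_z(c,u.mean(),v.mean(),.02),len(u))
E
```

```text
20 [array([333., 158.]), array([391., 180.])]
25 [array([329., 161.]), array([383., 186.])]
30 [array([325., 164.]), array([375., 191.])]
33 [array([322., 165.]), array([369., 194.])]
sleeve angle 79 33.927849759948046
side key [0.45113034 0.12651225 0.02      ] 1
side1 key [0.45113034 0.12651225 0.02      ] 3
side2 key [0.45113034 0.12651225 0.02      ] 1
```

```bash
python3 - <<'E'
from h import *
from cell import manip,cams
k=np.array([.4513,.1268,.12])
manip.move_linear(k-[0,0,.092],rate=.1);manip.dwell(.2)
f0=np.array(manip.state()['contact_force']);print(f0)
z=.024
while z>.0145:
    k[2]=z;manip.move_linear(k,rate=.015)
    s=manip.state();f=np.array(s['contact_force'])-f0;print(round(z,4),s['tool_pos'].round(4),f.round(2),round(s['clock'],2))
    if f[2]>8.2: break
    z-=.0005
manip.dwell(.3);s=manip.state();print((s['contact_force']-f0).round(2),s['tool_pos'])
k[2]=.15;manip.move_linear(k,rate=.1)
s=manip.state();print(s['clock'],s['tool_pos'],s['contact_force'])
c=cams.capture('side');b=c['image'].astype(int);P=cloud(c);m=(b[...,2]>130)&(b[...,1]<90)&(b[...,0]<90)&(np.hypot(P[...,0]-.451,P[...,1]-.127)<.02)
v,u=np.nonzero(m);print(len(u) and at_z(c,u.mean(),v.mean(),.02))
cv2.imwrite('pics/s4.png',cv2.resize(c['image'][100:260,220:380],None,fx=3.5,fy=3.5,interpolation=cv2.INTER_CUBIC))
E
```

```text
[-0.68587728 -0.14068921  0.71446282]
0.024 [0.4511 0.1268 0.0238] [ 0.85  0.31 -0.03] 13.43
0.0235 [0.4513 0.1268 0.0235] [ 1.56 -0.27 -1.13] 13.68
0.023 [0.4513 0.1268 0.023 ] [ 0.53  0.3  -0.66] 13.93
0.0225 [0.4513 0.1268 0.0225] [ 0.69 -0.49 -1.36] 14.18
0.022 [0.4513 0.1268 0.022 ] [ 0.97  0.86 -1.01] 14.43
0.0215 [0.4513 0.1268 0.0215] [ 0.88  0.67 -0.51] 14.68
0.021 [0.4513 0.1268 0.021 ] [ 0.03 -0.92 -0.67] 14.93
0.0205 [0.4513 0.1268 0.0205] [ 0.46 -0.25 -1.38] 15.18
0.02 [0.4514 0.1268 0.02  ] [ 1.43 -1.11  0.02] 15.43
0.0195 [0.4514 0.1268 0.0196] [-0.38 -0.3   1.17] 15.68
0.019 [0.4514 0.1268 0.0192] [-0.21 -0.23  3.26] 15.93
0.0185 [0.4514 0.1268 0.0187] [-0.99 -0.4   4.55] 16.18
0.018 [0.4514 0.1268 0.0186] [-1.66 -0.79  9.05] 16.43
[-1.14 -1.19  8.66] [0.45143179 0.12682613 0.01861873]
18.1917 [0.45069545 0.12666867 0.14916532] [ 0.65435572 -0.51523995  0.3621468 ]
[0.45113034 0.12651225 0.02      ]
```

View pics/s4.png

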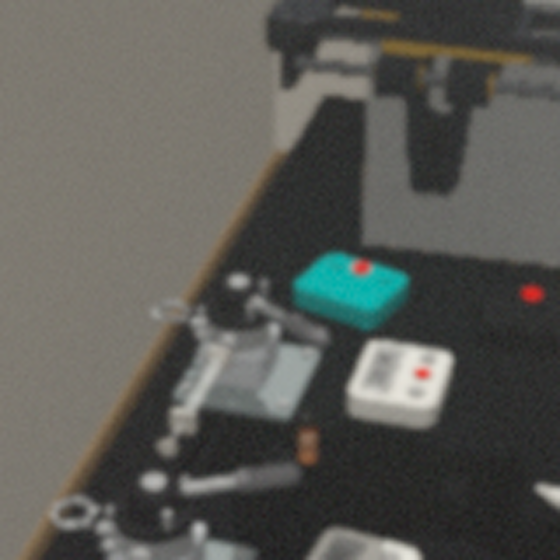

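The key went down 1.4 mm against its spring and then met a firm stop at 8–9 N, so it was pressed. In the picture the lever is across, and the timer (340,207), vial (308,228) and syringe stand where they were. The gripper is clear, so I'm handing the job in.

```bash
python3 -c "
from cell import order
print(order.close_job())"
```

```text
the job is handed in; nothing more can be done
None
```

I pushed the loaded injector's lever across to its inject stop, then pressed its timer's red start key to the bottom (about 9 N), withdrew clear and handed the job in at about 18 s; no verdict came back.

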